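Lid the ice bucket and lift it by its bail

TASK

Take the round wooden lid from the drying stand, turn it level and lower it, rim side down and knob up, into the mouth of the ice bucket until it is fully seated (set it in, do not drop it), and let go of it. Then swing the bucket's bail handle up, grip its wooden sleeve and lift the bucket slowly about ten centimetres, with the lid on; finish while still holding it there by the handle, level and still, touching nothing else. Leave the jigger, the goblet and the espresso cup where they stand.

Things in the scene. Friction and masses are not known exactly. Their poses are not given: they have to be found in the camera images.
- bucket: brushed-steel ice bucket, loose, 0.6 kg, 110 mm tall, on an 8 mm cork coaster. Origin: centre of its underside, z up. Outer radius 46 mm at the foot, 58 mm at the rim (from height 80 mm up); wall 3 mm, mouth 110 mm across inside. The bail's hinge axis runs along y through (0, 0, 92 mm), brass ears at y = +-60 to 70 mm; the bail lies on the +x side (away from the robot) at the start
- bucket_mouth (a point): centre of the bucket's open mouth, level with the rim, 110 mm above the bucket's underside
- bail_grip (a point): middle of the wooden sleeve (16 mm diameter, 72 mm long, parallel to the bucket's y axis) at the top of the bail handle; 100 mm from the hinge axis. Upright, it is 192 mm above the bucket's underside and 42 mm above the top of the seated lid's knob. The sleeve does not spin on the wire: swing the bail between loosely closed fingers (a tight pinch would tip the bucket)
- bail (a joint): angle of the bail handle, a wire arch (0.03 kg) hinged to the bucket: 0 upright over the mouth, positive leaning to the bucket's +x side; stops at +-1.0 rad, where it lies at the start. Turns easily; falls back to the stop if let go more than about 0.2 rad from upright. Its legs stand 66 mm either side of the bucket's middle, outside the lid
- lid: round dark wooden lid, 0.16 kg, brass knob. Origin: centre of its underside, z towards the knob. Plug 104 mm dia., chamfered, z = 0 to 12 mm; brim 120 mm dia., z = 12 to 20 mm, rests on the rim; knob 25 mm dia., z = 20 to 50 mm (narrower below 30). Seated: origin 98 mm above the bucket's underside. At first it leans on the stand, z axis 40 degrees off vertical, towards the stand's -x
- stand: fixed wooden drying stand: two sloping rails, two brass pegs; 74 mm wide, 105 mm deep, 85 mm high. Origin: centre of its foot on the worktop; x points away from the side that the lid's knob faces (roughly away from the robot). The leaning lid's underside centre is 52 mm above the origin; the pegs stop the lid's lower edge, so draw it off along its own z by 30 mm or more
- jigger: brass double jigger, 41 mm diameter, 85 mm tall, standing; origin at its underside; leave alone
- goblet: smoke-grey glass goblet, 69 mm diameter, 116 mm tall, standing; origin at its underside; leave alone
- espresso_cup: white espresso cup with a handle, 62 x 86 mm, 50 mm tall; origin at its underside; leave alone
Things that resemble listed ones, but are neither listed nor needed, are in the scene too. Several things have the shape of the bucket; the one meant has the colours described above.

How it is judged:
By the outcome, as a careful person would: the job done as asked, in the order asked, and still so for the second after the job is handed in, while the arm keeps its last pose, push and grip.
It also fails if it takes over 69 s, if anything falls off the work surface, if the arm or the gripper's body presses on something with over 40 N, if the wrist force passes 120 N, or if a joint passes its speed limit or range.

ROBOT

A 6-joint arm with a two-finger parallel gripper is mounted at the origin on a cart in front of the work surface, level with it; the furniture and walls round the work are solid. World frame = base frame: x ahead of the robot, y to its left, z up, the work surface at z = 0. Lengths are in m, angles in rad, forces in N, time in s.
With the tool pointing down it reaches from about 0.4 to 0.825 m from the base axis. Payload 7 kg.
Tool frame: the origin (TCP) lies between the finger pads, 19 mm behind the fingertips; this is the grasp point; z points along the fingers, y is the line along which they close (so a half turn about z gives the same grasp; the last joint's range is limited). The gripper opens to 88 mm and grips with 3 to 60 N. Pads are 19 mm wide; open, the fingers measure 130 mm over their backs; the gripper's body (78 mm by 193 mm) begins 47 mm behind the grasp point.
Start: joints at [1.634, 0.359, 0.012, 0, -1.224, -0.288], TCP at [0.15, 0.658, 0.245] pointing down, gripper open.
Joint ranges: [-3.07, 3.07], [-1.43, 2.12], [-1.02, 1.25], [-3.03, 1.67], [-3.05, -0], [-3.03, 3.03]. Speed limits (rad/s): [2.39, 2.39, 3.01, 3.14, 3.14, 3.14].

INTERFACE

Orientations are given as [roll, pitch, yaw] about the fixed x, y, z axes, in that order (R = Rz(yaw) Ry(pitch) Rx(roll)).
In Python, from station import arm, imaging, models gives the robot as it stands.
- The arm moves only by the tool play_rows, never from a script. Its arguments are lists of equal length, an entry for each row: "travel": the shift along the tool's x, y, z in units of 25 mm (1.0 is 25 mm), a list of three; "twist": the turn about the tool's z in units of 0.15 rad (1.0 is 0.15 rad). A call has 1 to 8 rows; each row shifts and turns the commanded pose from where the row before left it, along the tool's axes as they then stand; what a row does not reach is not made up. A row lasts 1/8 s, in which the tool goes at most 62.5 mm and 10.7 degrees, less where a joint would pass 70% of its speed; a pose out of reach is approached as far as the arm can. A call with a number of a shift or a turn outside -1 to 1 is refused whole. A call with a gripper value outside its range is refused whole. "fingers" is the opening, from 0 (shut) to 1 (fully open), set as the call begins (left out, the last holds). The fingers move at their own pace and stop on an object; "newtons" is the grip in N (left out, the last holds). Time passes only in rows, so rows that do not move let the fingers close. It gives the time, the measured TCP pose, the force, the opening and the grip force at its end, in the units of the state.
- arm.get_state(): the state, without advancing time (a new reading comes with each control period).
- imaging.grab_frame(name): name is "side" or "top" or "wrist"; returns a dict with "pixels" (384x512x3 uint8, red, green, blue), "fx", "fy", "cx", "cy" (pixels), "distortion" ([k1, k2, p1, p2, k3] as OpenCV has them; the pictures are not rectified), "R" (3x3) and "t" (3): a world point X has camera coordinates R X + t; the wrist camera has in their place "T_tool_cam" (4x4, takes a point from camera to tool coordinates, whose origin is the TCP and whose axes are the flange's). Camera axes: x right, y down, z forward; pixel columns grow to the right and rows downward; lengths in m; the calibration is good to about 2 mm. A picture is of the moment at which its call begins: read the wrist's pose just before it. There is no depth.
- arm.job_done(): hands the job in; it is judged then, once.
Trained networks look in the newest picture that a camera, given by its name, has taken for a name from the list of things; names that differ only in an ending like _2 or _b are one class to them, and where a whole thing is asked for, a point or a joint stands for the part that bears it (a point fixed in the world has none). Each returns a list of dicts, best first, with "confidence" (0 to 1); they miss things now and then, are a little off and sometimes report something else, mostly with a low value. They report only what shows in the picture. A call takes as long as a camera call. They do not tell look-alikes from the thing itself.
- models.boxes_of(name, camera): "extent" ([centre column, centre row, width, height] in pixels, round what is visible of it).
- models.silhouettes(name, camera): "pixels" (384x512 bool, what is visible of it) and "extent" ([centre column, centre row, width, height] in pixels, round what is visible of it).
The state is a dict: "t": time; "q": joint angles; "qd": joint speeds; "joint_efforts": joint torques, N m; "eef_pos": TCP position; "ee_rot": TCP orientation; "force": force on the tool from outside, world axes, zero at the start; "moment": the same for the moment, N m; "width": finger opening in m; "gripper_force": force on a finger pad.
Only numpy, scipy, OpenCV 4.12 (cv2) and the standard library are available. Lean on these libraries where they do the work, as an engineer would, in place of code of your own. Each camera call takes 0.05 s, during which the arm holds its last target. There are 200 camera calls.

## Working session

There is one attempt and no reset: what is moved stays moved. The work goes in short steps, Python scripts to look and compute and a tool call to move; the robot and the scene stay as the last step left them, time stands still between calls to the robot, and variables do not carry over. Pictures are saved under pics/ and viewed, at most 10 in all, crops included, and the job is handed in when it is done.

Besides the shell and the picture viewer there is one more tool, called after "Emit:" as name([rows], argument=value, ...), one row to a line, values as JSON. play_rows: Moves the arm, as the interface text tells. Shifts and turns lie within -1 to 1; 1 stands for 25 mm of shift or 0.15 rad of turn. Its arguments: {"type":"object","properties":{"travel":{"type":"array","items":{"type":"array","items":{"type":"number"}}},"twist":{"type":"array","items":{"type":"number"}},"fingers":{"type":"number"},"newtons":{"type":"number"}},"required":["travel","twist"]}

```bash
mkdir -p pics; ls; cat > h.py <<'E'
import numpy as np, cv2
from station import arm, imaging, models
from scipy.spatial.transform import Rotation as Ro
def tool():
    s=arm.get_state(); T=np.eye(4); T[:3,:3]=Ro.from_euler('xyz',s['ee_rot']).as_matrix(); T[:3,3]=s['eef_pos']; return T
def cam(n):
    T=tool(); f=imaging.grab_frame(n)
    if n=='wrist':
        W=T@np.array(f['T_tool_cam']); f['R']=W[:3,:3].T; f['t']=-f['R']@W[:3,3]
    f['R']=np.array(f['R']);f['t']=np.array(f['t'])
    f['K']=np.array([[f['fx'],0,f['cx']],[0,f['fy'],f['cy']],[0,0,1.]]); f['d']=np.array(f['distortion'],float)
    return f
def ray(f,uv):
    p=cv2.undistortPoints(np.array([[uv]],float),f['K'],f['d'])[0,0]
    return -f['R'].T@f['t'], f['R'].T@np.array([p[0],p[1],1])
def atz(f,uv,z):
    c,d=ray(f,uv); return c+d*(z-c[2])/d[2]
def proj(f,X):
    return cv2.projectPoints(np.atleast_2d(np.array(X,float)),cv2.Rodrigues(f['R'])[0],f['t'],f['K'],f['d'])[0][:,0]
def tri(l):
    A=np.zeros((3,3));b=np.zeros(3)
    for f,uv in l:
        c,d=ray(f,uv); d=d/np.linalg.norm(d); P=np.eye(3)-np.outer(d,d); A+=P; b+=P@c
    return np.linalg.solve(A,b)
def save(f,n): cv2.imwrite('pics/'+n,f['pixels'][:,:,::-1])
E
python3 - <<'E'
from h import *
ims=[]
for c in ['side','top','wrist']:
    f=cam(c); ims.append(f['pixels'])
    print(c,'campos',(-f['R'].T@f['t']).round(3),f['R'][2].round(2))
    for n in ['bucket','lid','stand','jigger','goblet','espresso_cup','bail_grip']:
        for r in models.boxes_of(n,c)[:5]:
            print(' ',n,round(r['confidence'],2),np.round(r['extent'],0), atz(f,r['extent'][:2],0.06).round(3))
cv2.imwrite('pics/a.png',np.hstack(ims[:2])[:,:,::-1][:, :] if 0 else cv2.resize(np.vstack(ims[:2]),(800,1200))[:,:,::-1])
for c,i in zip('st',ims): cv2.imwrite(f'pics/{c}0.png',cv2.resize(i,(800,600))[:,:,::-1])
print(arm.get_state())
E
```

```text
pics
side campos [-0.08  -0.984  0.944] [ 0.46  0.67 -0.58]
  bucket 0.58 [198. 171.  44.  48.] [0.496 0.209 0.06 ]
  bucket 0.55 [177. 145.  28.  49.] [0.517 0.439 0.06 ]
  lid 0.83 [251. 238.  28.  34.] [ 0.458 -0.218  0.06 ]
  stand 0.71 [253. 240.  43.  42.] [ 0.457 -0.232  0.06 ]
  jigger 0.45 [211. 204.  11.  23.] [0.438 0.001 0.06 ]
  goblet 0.81 [242. 156.  20.  33.] [0.705 0.211 0.06 ]
  espresso_cup 0.82 [291. 292.  29.  26.] [ 0.431 -0.459  0.06 ]
  bail_grip 0.59 [177. 125.   8.  11.] [0.597 0.61  0.06 ]
  bail_grip 0.4 [216. 153.   8.  14.] [0.629 0.292 0.06 ]
top campos [ 0.309 -0.057  1.844] [ 0.16  0.01 -0.99]
  bucket 0.91 [135. 220.  38.  36.] [0.506 0.394 0.06 ]
  bucket 0.83 [191. 220.  43.  46.] [0.503 0.192 0.06 ]
  lid 0.64 [302. 228.  30.  26.] [ 0.467 -0.212  0.06 ]
  stand 0.52 [301. 226.  25.  33.] [ 0.474 -0.207  0.06 ]
  jigger 0.53 [240. 236.  12.  15.] [0.443 0.014 0.06 ]
  goblet 0.87 [182. 161.  20.  22.] [0.723 0.224 0.06 ]
  espresso_cup 0.6 [368. 231.  17.  24.] [ 0.449 -0.446  0.06 ]
  bail_grip 0.73 [194. 198.  18.  11.] [0.584 0.179 0.06 ]
wrist campos [0.225 0.642 0.385] [-0.28  0.06 -0.96]
{'t': 1.2, 'q': array([ 1.63412223e+00,  3.58611853e-01,  1.19370095e-02, -5.40037092e-06,
       -1.22410544e+00, -2.88147689e-01]), 'qd': array([ 0.00034037,  0.00118431, -0.00016632, -0.00089005, -0.0002641 ,
       -0.00044794]), 'joint_efforts': array([ 1.44120004e-03, -5.82390940e+01,  2.93297839e+01,  7.00236216e+00,
        1.25595572e-02, -2.41600054e-05]), 'eef_pos': array([0.15045842, 0.65801166, 0.24536874]), 'ee_rot': array([-3.14157872e+00,  9.42861871e-06, -2.24823621e-01]), 'force': array([-0.80803685,  0.18862909, -0.30389413]), 'moment': array([ 0.04460761,  0.01914401, -0.03938436]), 'gripper_force': 0.0, 'width': 0.08772468859160704}
```

```bash
python3 - <<'E'
import cv2,numpy as np
s=cv2.imread('pics/s0.png');t=cv2.imread('pics/t0.png')
a=s[150:500,200:550]; b=t[210:420,150:620]
a=cv2.resize(a,(400,400)); b=cv2.resize(b,None,fx=800/470,fy=800/470)
cv2.imwrite('pics/c1.png',cv2.resize(s[150:500,230:530],None,fx=1.7,fy=1.7)); cv2.imwrite('pics/c2.png',b)
E
```

```text
(no output)
```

View pics/c1.png

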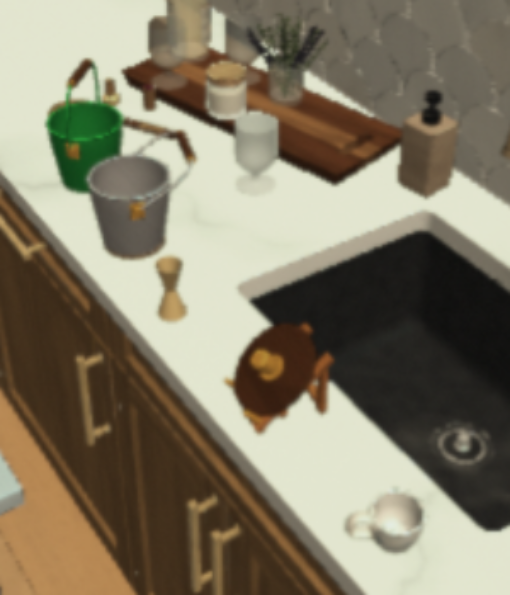

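View pics/c2.png

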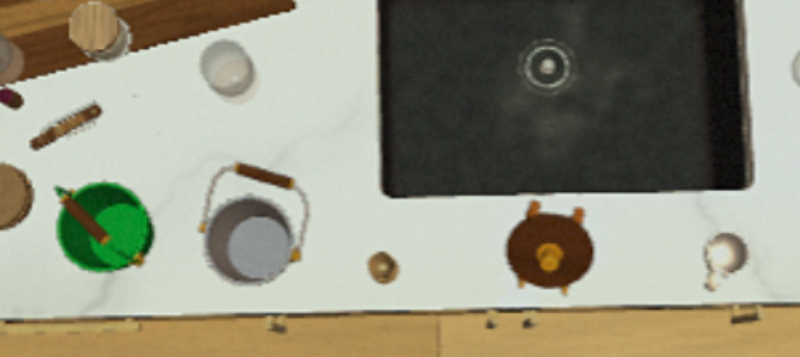

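The steel bucket is at top-view pixel (191,220). Its look-alike is the green bucket at (135,220). The only lid is at (302,228), leaning on the stand with its knob towards the robot. The jigger (240,236), goblet (182,161) and cup (368,231) are obstacles. I'm choosing the grey bucket and moving up and over for a closer look.

Emit:
play_rows([
  [0.6,0,-0.6],
  [0.6,0,-0.6],
  [0.6,0,-0.6],
  [0.6,0,-0.6],
  [0.6,0,-0.6],
  [0.6,0,-0.6],
  [0.6,0,-0.6],
  [0.6,0,-0.6],
], twist=[-0.19,-0.19,-0.19,-0.19,-0.19,-0.19,-0.19,-0.19])

```text
t: 2.2
eef_pos: [0.2698, 0.6429, 0.3659]
ee_rot: [3.142, -0.0, 0.004]
force: [-0.1, 0.2, 0.4]
width: 0.0876
gripper_force: 0.0
```

Emit:
play_rows([
  [0.7,1,0],
  [0.7,1,0],
  [0.7,1,0],
  [0.7,1,0],
  [0.7,1,0],
  [0.7,1,0],
  [0.7,1,0],
  [0.7,1,0],
], twist=[0,0,0,0,0,0,0,0])

```text
t: 3.2
eef_pos: [0.4109, 0.4415, 0.3656]
ee_rot: [-3.141, -0.0, 0.003]
force: [0.1, 0.9, 0.2]
width: 0.088
gripper_force: 0.0
```

Emit:
play_rows([
  [0,1,0],
  [0,1,0],
  [0,1,0],
  [0,1,0],
  [0,1,0],
  [0,1,0],
  [0,1,0],
  [0,1,0],
], twist=[0,0,0,0,0,0,0,0])

```text
t: 4.2
eef_pos: [0.4105, 0.2419, 0.3654]
ee_rot: [-3.142, -0.0, 0.003]
force: [0.8, -0.3, -0.4]
width: 0.0877
gripper_force: 0.0
```

```bash
python3 - <<'E'
from h import *
s=arm.get_state(); print(s['t'],s['eef_pos'],s['ee_rot'])
f=cam('wrist'); save(f,'w1.png'); print((-f['R'].T@f['t']).round(3),f['R'][2].round(2))
for n in ['bucket','bail_grip','goblet','jigger']:
    for r in models.boxes_of(n,'wrist')[:3]:
        print(' ',n,round(r['confidence'],2),np.round(r['extent'],0), atz(f,r['extent'][:2],0.118).round(3))
E
```

```text
4.2 [0.41050794 0.24186018 0.36538414] [-3.14158054e+00 -7.08505431e-05  3.32625107e-03]
[0.487 0.243 0.505] [-0.28 -0.   -0.96]
  bucket 0.96 [305.  92. 119. 133.] [0.508 0.183 0.118]
  bucket 0.71 [142.  93. 113.  90.] [0.508 0.396 0.118]
  bail_grip 0.8 [136.  93. 101.  84.] [0.508 0.404 0.118]
  bail_grip 0.58 [306.  78. 122. 101.] [0.525 0.182 0.118]
  jigger 0.72 [394. 138.  48.  27.] [0.451 0.057 0.118]
```

View pics/w1.png

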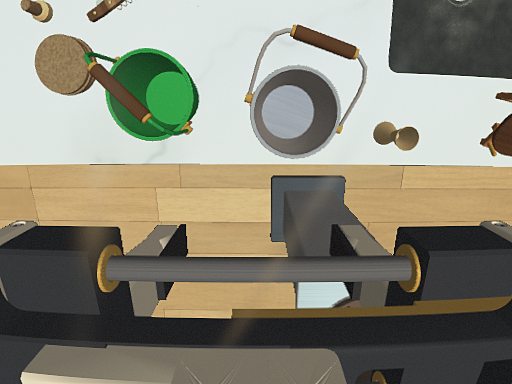

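The wrist view shows the steel bucket's rim spanning columns 250–341 and rows 65–158, its bail sleeve from (295,35) to (357,50), and ears at (249,98) and (338,128). I'll compute its pose, then move on to the lid.

```bash
python3 - <<'E'
from h import *
from scipy.optimize import least_squares
f=cam('wrist')
# rim edge points: dark/light; segment using silhouette
a=atz(f,(294,35),.154);b=atz(f,(356,50),.154)
print('sleeve',a,b,(a+b)/2,np.degrees(np.arctan2(*(a-b)[[0,1]])), np.linalg.norm(a-b))
for e in [(249,98),(338,129)]: print('ear',atz(f,e,.1))
for p in [(250,111),(341,111),(295,66),(295,157)]: print('rim',atz(f,p,.118))
m=models.silhouettes('bucket','wrist')[0]['pixels']; 
th=np.linspace(0,2*np.pi,60)
# predicted rim overlay fit: model outline of rim circle r=.058 & compare
img=f['pixels'].copy()
def rim(c): return proj(f,np.c_[c[0]+.058*np.cos(th),c[1]+.058*np.sin(th),np.full(60,.118)])
c=np.mean([atz(f,p,.118) for p in [(250,111),(341,111),(295,66),(295,157)]],0); print(c)
g=cv2.GaussianBlur(cv2.cvtColor(img,cv2.COLOR_RGB2GRAY),(3,3),0).astype(float)
from scipy.ndimage import map_coordinates as mc
def cost(p):
    o=[]
    for r in (.0595,.0565):
        q=proj(f,np.c_[p[0]+r*np.cos(th),p[1]+r*np.sin(th),np.full(60,.118)]); o.append(mc(g,[q[:,1],q[:,0]],order=1))
    return -np.abs(o[0]-o[1]).mean()
best=min(((cost((c[0]+i*.001,c[1]+j*.001)),i,j) for i in range(-8,9) for j in range(-8,9))); print(best)
c=c[:2]+.001*np.array(best[1:]); print('bucket',c)
q=rim(c); cv2.polylines(img,[np.int32(q*16)],True,(255,0,0),1,cv2.LINE_AA,4)
cv2.imwrite('pics/w1o.png',cv2.resize(img[0:180,220:400],None,fx=3,fy=3)[:,:,::-1])
E
```

```text
sleeve [0.56824885 0.20474515 0.154     ] [0.55364936 0.13288669 0.154     ] [0.5609491  0.16881592 0.154     ] 11.484470647243139 0.07332655415252674
ear [0.50081493 0.25753326 0.1       ]
ear [0.45997707 0.13297375 0.1       ]
rim [0.48374779 0.2557325  0.118     ]
rim [0.48468796 0.13560069 0.118     ]
rim [0.53983428 0.19835532 0.118     ]
rim [0.42294085 0.19444148 0.118     ]
[0.48280272 0.1960325  0.118     ]
(np.float64(-53.331848444911934), -4, 1)
bucket [0.47880272 0.1970325 ]
```

View pics/w1o.png

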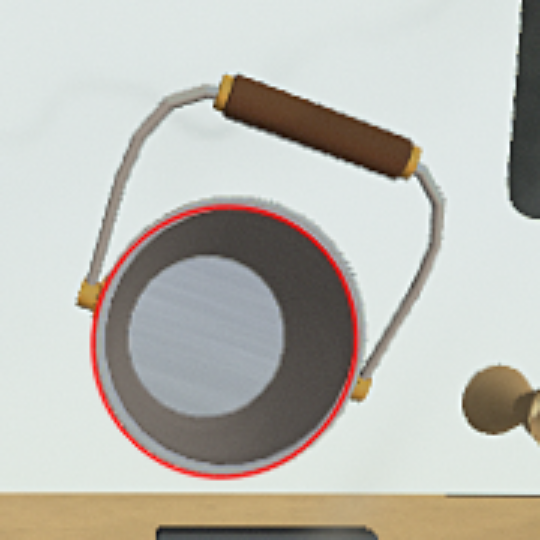

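Emit:
play_rows([
  [-0.1,1,0],
  [-0.1,1,0],
  [-0.1,1,0],
  [-0.1,1,0],
  [-0.1,1,0],
  [-0.1,1,0],
  [-0.1,1,0],
  [-0.1,1,0],
], twist=[0,0,0,0,0,0,0,0])

```text
t: 5.55
eef_pos: [0.3905, 0.0415, 0.3656]
ee_rot: [-3.141, -0.001, 0.003]
force: [0.1, -0.5, -0.1]
width: 0.0878
gripper_force: 0.0
```

Emit:
play_rows([
  [0,1,0.4],
  [0,1,0.4],
  [0,1,0.4],
  [0,1,0.4],
  [0,1,0.4],
  [0,1,0.4],
  [0,1,0.4],
  [0,1,0.4],
], twist=[0,0,0,0,0,0,0,0])

```text
t: 6.55
eef_pos: [0.3909, -0.1582, 0.2854]
ee_rot: [-3.142, -0.001, 0.003]
force: [0.7, 0.2, -0.3]
width: 0.0875
gripper_force: 0.0
```

```bash
python3 - <<'E'
from h import *
s=arm.get_state(); print(s['t'],s['eef_pos'],s['ee_rot'])
f=cam('wrist'); save(f,'w2.png')
for n in ['lid','stand']:
    for r in models.boxes_of(n,'wrist')[:3]:
        print(' ',n,round(r['confidence'],2),np.round(r['extent'],0), atz(f,r['extent'][:2],0.06).round(3))
E
```

```text
6.55 [ 0.39089472 -0.15819993  0.28538183] [-3.14155976e+00 -9.39945625e-04  2.57788685e-03]
  lid 0.85 [301. 107. 102.  81.] [ 0.469 -0.21   0.06 ]
  lid 0.35 [  7. 102.  14.  33.] [0.482 0.173 0.06 ]
  stand 0.67 [305. 101.  82. 110.] [ 0.477 -0.214  0.06 ]
```

View pics/w2.png

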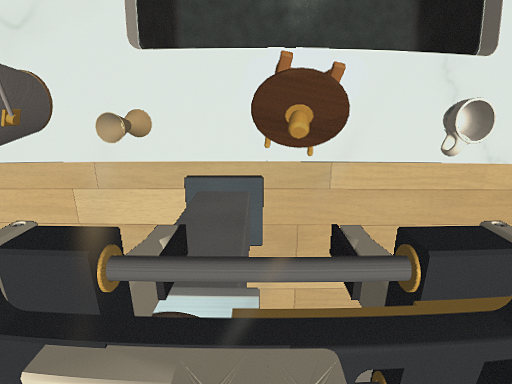

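The lid is at (301,107), with its knob end at about (298,128) and the rails at (285,60) and (338,72), so the stand is turned slightly. I'll fit the lid pose to its silhouette.

```bash
cat > fit.py <<'E'
from h import *
from scipy.optimize import minimize
def lidpts(o,n):
    n=n/np.linalg.norm(n); u=np.cross([0,1,0],n);u/=np.linalg.norm(u);v=np.cross(n,u)
    th=np.linspace(0,2*np.pi,72)[:,None]; c=lambda r,z:o+n*z+r*(u*np.cos(th)+v*np.sin(th))
    return [np.vstack([c(.052,0),c(.06,.012),c(.06,.02)]),np.vstack([c(.0125,.03),c(.0125,.05)])]
def mask(f,o,n,S=4):
    m=np.zeros((384*S,512*S),np.uint8)
    for P in lidpts(o,n): cv2.fillConvexPoly(m,cv2.convexHull(np.int32(proj(f,P)*S+S/2)),1)
    return cv2.resize(m.astype(np.float32),(512,384),interpolation=cv2.INTER_AREA)
def n_of(yaw,t): return np.array([-np.sin(t)*np.cos(yaw),-np.sin(t)*np.sin(yaw),np.cos(t)])
E
python3 - <<'E'
from fit import *
t=np.radians(40)
f=cam('wrist'); r=models.silhouettes('lid','wrist')[0]; M=r['pixels'].astype(np.float32); print(r['extent'],M.sum())
def cost(p):
    m=mask(f,np.array([p[0],p[1],.052]),n_of(p[2],t)); return 1-np.minimum(m,M).sum()/np.maximum(m,M).sum()
best=min((minimize(cost,[.475,-.21,y],method='Nelder-Mead',options=dict(initial_simplex=[[.475,-.21,y],[.485,-.21,y],[.475,-.2,y],[.475,-.21,y+.1]])) for y in (-.4,-.2,0,.2)),key=lambda r:r.fun)
print(best.x,best.fun)
o=np.array([*best.x[:2],.052]); n=n_of(best.x[2],t)
print('knob top px pred',proj(f,o+n*.05),'brim pts')
# knob by colour
hsv=cv2.cvtColor(f['pixels'],cv2.COLOR_RGB2HSV); k=(hsv[...,2]>150)&(hsv[...,1]>80)&(hsv[...,0]<30)
k[:80]=0;k[142:]=0;k[:,:270]=0;k[:,330:]=0; ys,xs=np.nonzero(k); print('knob px',xs.min(),xs.max(),ys.min(),ys.max(),xs.mean(),ys.mean())
kp=proj(f,lidpts(o,n)[1]); print('pred',kp.min(0),kp.max(0))
for e in [(286,52),(339,64)]: print('rail top',atz(f,e,.085))
img=f['pixels'].copy()
for P in lidpts(o,n): cv2.polylines(img,[cv2.convexHull(np.int32(proj(f,P)*16))],True,(0,0,255),1,cv2.LINE_AA,4)
cv2.imwrite('pics/w2o.png',cv2.resize(img[40:165,235:365],None,fx=4,fy=4)[:,:,::-1])
E
```

```text
[301.0, 108.8, 99.4, 79.1] 6228.0
[ 0.47249582 -0.20743012 -0.08866142] 0.0436212420463562
knob top px pred [[299.71006262 132.03627457]] brim pts
knob px 270 312 104 140 299.77834179357023 119.23688663282572
pred [288.77884944 112.03030013] [310.63961769 139.646357  ]
rail top [ 0.52760946 -0.18724107  0.085     ]
rail top [ 0.51578456 -0.24687512  0.085     ]
```

View pics/w2o.png

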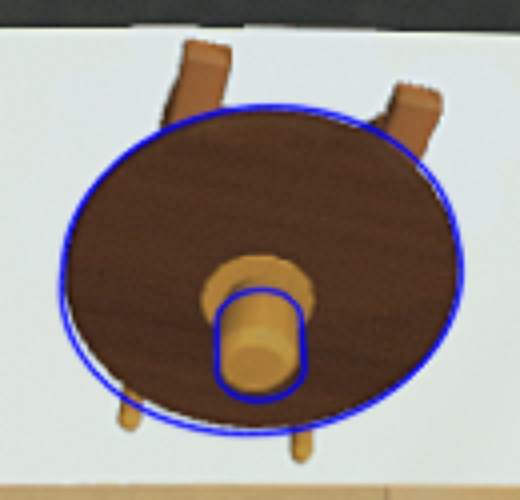

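Emit:
play_rows([
  [0,0,1],
  [0,0,1],
  [0.5,0.28,0.8],
  [0.5,0.28,0.8],
  [0.5,0.28,0.8],
  [0.5,0.28,0.8],
  [0.5,0.28,0.8],
  [0,0,0],
], twist=[0.61,0.61,0,0,0,0,0,0], fingers=0.65, newtons=5)

```text
t: 7.8
eef_pos: [0.4469, -0.2019, 0.1345]
ee_rot: [3.141, 0.002, -0.18]
force: [-0.2, 0.6, 0.2]
width: 0.0566
gripper_force: 0.0
```

```bash
python3 - <<'E'
from h import *
s=arm.get_state(); print(s['t'],s['eef_pos'],s['ee_rot'])
f=cam('wrist'); a=f['pixels']; f2=cam('side')
print([proj(f,[.446,-.2045,.086]),proj(f2,[.446,-.2045,.086])])
cv2.imwrite('pics/w3.png',np.hstack([cv2.resize(a,(512,384)),cv2.resize(f2['pixels'][195:280,210:295],(288,384))])[:,:,::-1])
E
```

```text
7.8 [ 0.4469026  -0.20192661  0.13445168] [ 3.14131023e+00  2.20577424e-03 -1.79595113e-01]
[array([[263.87058437, 220.43048165]]), array([[245.17835009, 230.49511863]])]
```

View pics/w3.png

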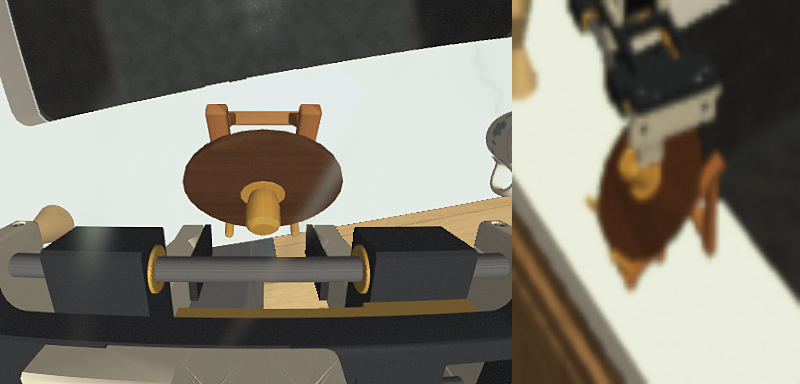

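The wrist view shows the knob spanning (248–280, 188–232), centred between the fingers, and the rails are square to the tool. I'll descend and close.

Emit:
play_rows([
  [0,0.1,0.5],
  [0,0,0.5],
  [0,0,0.5],
  [0,0,0.4],
  [0,0,0],
], twist=[0,0,0,0,0])

```text
t: 8.52
eef_pos: [0.446, -0.2046, 0.0868]
ee_rot: [3.141, 0.002, -0.18]
force: [0.7, 0.2, 1.2]
width: 0.0572
gripper_force: 0.0
```

Emit:
play_rows([
  [0,0,0],
  [0,0,0],
  [0,0,0],
  [0,0,0],
  [0,0,0],
], twist=[0,0,0,0,0], fingers=0, newtons=10)

```text
t: 9.15
eef_pos: [0.4468, -0.2047, 0.0881]
ee_rot: [3.141, -0.0, -0.18]
force: [-0.3, -0.7, 2.4]
width: 0.0243
gripper_force: 10.0
```

Emit:
play_rows([
  [-0.25,0,-0.3],
  [-0.25,0,-0.3],
  [-0.25,0,-0.3],
  [-0.25,0,-0.3],
  [-0.25,0,-0.3],
  [-0.2,0,-0.6],
  [0,0,-0.8],
  [0,0,-0.8],
], twist=[0,0,0,0,0,0,0,0])

```text
t: 10.15
eef_pos: [0.4105, -0.198, 0.1813]
ee_rot: [-3.142, 0.0, -0.18]
force: [0.1, 0.0, -1.6]
width: 0.0246
gripper_force: 10.0
```

Emit:
play_rows([
  [0,0,-0.8],
  [0,0,-0.8],
  [0,0,-0.8],
  [0,0,-0.4],
  [0,0,0],
], twist=[0,0,0,0,0])

```text
t: 10.78
eef_pos: [0.411, -0.1981, 0.2508]
ee_rot: [-3.141, -0.001, -0.18]
force: [-0.4, 0.6, -2.2]
width: 0.0244
gripper_force: 10.0
```

```bash
cat > tilt.py <<'E'
from fit import *
def tilt(cams=('side','top'),save=None):
    s=arm.get_state(); T=tool(); yaw=s['ee_rot'][2]; p=s['eef_pos']; F=[]
    for c in cams:
        f=cam(c); r=models.silhouettes('lid',c)
        r=min(r,key=lambda q:np.hypot(*(np.array(q['extent'][:2])-proj(f,p)[0]))) if r else None
        if r: F.append((f,r['pixels'].astype(np.float32))); print(c,r['confidence'],r['extent'])
        if save: cv2.imwrite(f'pics/{save}_{c}.png',f['pixels'][:,:,::-1])
    def cost(a):
        n=n_of(yaw,a[0]); o=p-n*(.042)
        return sum(1-(np.minimum(m,M).sum()/np.maximum(m,M).sum()) for f,M in F for m in [mask(f,o,n)])
    return [(d,round(cost([np.radians(d)]),3)) for d in range(-20,61,5)]
E
python3 - <<'E'
from tilt import *
s=arm.get_state();print(s['t'],s['eef_pos'],s['force'],s['width'])
print(tilt(save='t1'))
f=cam('wrist'); save(f,'w4.png')
E
```

```text
10.775 [ 0.41102091 -0.19807091  0.25076914] [-0.40574623  0.56442246 -2.15674401] 0.02437465545806709
side 0.81 [242.0, 207.3, 29.2, 25.0]
[(-20, np.float32(0.539)), (-15, np.float32(0.521)), (-10, np.float32(0.512)), (-5, np.float32(0.509)), (0, np.float32(0.509)), (5, np.float32(0.511)), (10, np.float32(0.516)), (15, np.float32(0.52)), (20, np.float32(0.523)), (25, np.float32(0.523)), (30, np.float32(0.522)), (35, np.float32(0.521)), (40, np.float32(0.521)), (45, np.float32(0.539)), (50, np.float32(0.574)), (55, np.float32(0.608)), (60, np.float32(0.645))]
```

View pics/w4.png

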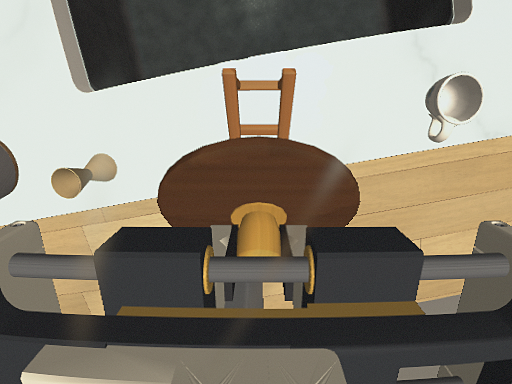

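The lid is held and its knob is between the pads. Its brim's far edge is at row 137 and its sides at columns 158 and 359. I'll work out the tilt from these.

```bash
python3 - <<'E'
from fit import *
s=arm.get_state(); f=cam('wrist'); p=s['eef_pos']; yaw=s['ee_rot'][2]
for d in (-10,0,10,20,30,40,50):
    n=n_of(yaw,np.radians(d)); o=p-n*.042+np.array([0,0,-.002]); q=proj(f,lidpts(o,n)[0]); i=q[:,0].argmin(); print(d,q[:,1].min().round(1),q[:,0].min().round(1),q[i,1].round(),q[:,0].max().round(1))
E
```

```text
-10 143.9 165.7 234.0 354.9
0 136.4 164.9 229.0 355.7
10 130.5 163.4 216.0 357.2
20 127.6 161.5 212.0 359.3
30 128.4 158.9 203.0 361.9
40 128.5 155.9 202.0 365.2
50 133.1 152.7 203.0 368.7
```

```bash
python3 - <<'E'
from h import *
f=cam('top'); print('q',arm.get_state()['q'].round(3))
for n in ['jigger','espresso_cup','stand']:
    for r in models.boxes_of(n,'top')[:2]: print(n,r['confidence'],np.round(r['extent']),atz(f,r['extent'][:2],.04).round(3))
# along column for y=-.095: find counter front edge & sink edge
for y in (-.06,-.095,-.13):
    P=proj(f,[[x,y,0] for x in np.arange(.30,.70,.01)]); print(y,[tuple(f['pixels'][int(round(v)),int(round(u))].tolist()) if 1 else 0 for u,v in P])
E
```

```text
q [-0.015 -0.014 -0.439 -0.    -1.147  1.406]
espresso_cup 0.58 [368. 231.  15.  19.] [ 0.451 -0.451  0.04 ]
-0.06 [(98, 83, 56), (94, 76, 51), (102, 77, 49), (178, 145, 88), (167, 135, 86), (177, 144, 90), (183, 148, 91), (183, 150, 93), (194, 156, 95), (136, 105, 56), (90, 76, 55), (116, 99, 77), (127, 111, 84), (140, 122, 92), (151, 128, 101), (164, 138, 107), (104, 79, 60), (102, 79, 57), (100, 78, 55), (96, 72, 53), (93, 71, 53), (89, 68, 51), (81, 60, 45), (70, 52, 37), (138, 138, 132), (174, 173, 156), (53, 54, 47), (43, 47, 39), (50, 52, 49), (45, 51, 44), (45, 47, 40), (53, 53, 47), (54, 55, 49), (50, 52, 45), (41, 43, 38), (44, 44, 43), (44, 46, 40), (40, 43, 44), (45, 49, 46), (39, 48, 41)]
-0.095 [(206, 171, 108), (200, 168, 105), (199, 167, 103), (200, 165, 103), (202, 168, 100), (204, 170, 102), (199, 167, 101), (205, 170, 102), (204, 169, 103), (205, 197, 170), (37, 24, 11), (68, 51, 36), (86, 67, 51), (90, 67, 50), (98, 74, 55), (103, 81, 64), (108, 83, 62), (110, 89, 68), (107, 86, 62), (99, 71, 51), (98, 77, 59), (90, 66, 50), (85, 64, 47), (59, 47, 30), (226, 231, 225), (235, 241, 227), (46, 45, 40), (45, 47, 43), (46, 48, 44), (51, 53, 47), (51, 53, 49), (48, 49, 42), (49, 50, 45), (49, 49, 46), (47, 54, 46), (49, 52, 49), (47, 49, 44), (47, 46, 46), (48, 50, 43), (49, 55, 46)]
-0.13 [(210, 177, 111), (202, 167, 106), (200, 168, 103), (198, 166, 101), (199, 165, 103), (202, 168, 108), (202, 166, 103), (79, 64, 39), (188, 161, 98), (135, 117, 105), (40, 30, 17), (73, 59, 40), (83, 67, 52), (92, 73, 51), (97, 71, 53), (103, 80, 61), (111, 88, 67), (113, 87, 66), (106, 82, 62), (98, 77, 56), (95, 76, 54), (90, 68, 52), (78, 60, 46), (62, 50, 36), (224, 230, 224), (234, 243, 238), (44, 46, 43), (49, 51, 47), (49, 52, 47), (47, 48, 46), (46, 52, 46), (51, 55, 48), (48, 46, 44), (44, 46, 43), (49, 47, 42), (49, 55, 46), (45, 46, 40), (48, 51, 46), (50, 50, 47), (51, 49, 43)]
```

Emit:
play_rows([
  [0,0,0],
  [0,0,0],
  [0,0,0],
  [0,0,0],
  [0,0,0],
  [0,0,0],
  [0,0,0],
  [0,0,0],
], twist=[1,1,1,1,1,1,1,1])

```text
t: 12.28
eef_pos: [0.411, -0.1981, 0.2503]
ee_rot: [3.142, 0.0, -1.385]
force: [-0.1, -0.4, -2.6]
width: 0.024
gripper_force: 10.0
```

Emit:
play_rows([
  [0,0,0],
  [0,0,0],
  [-0.7,-0.4,0.3],
  [-0.7,-0.4,0.3],
  [-0.7,-0.4,0.3],
  [-0.7,-0.4,0.3],
  [-0.7,-0.4,0.3],
  [-0.6,-0.36,0.3],
], twist=[0.65,0.65,0,0,0,0,0,0])

```text
t: 13.28
eef_pos: [0.471, -0.095, 0.205]
ee_rot: [-3.141, -0.0, -1.575]
force: [0.4, 0.2, -1.7]
width: 0.0243
gripper_force: 10.0
```

Emit:
play_rows([
  [0,0,1],
  [0,0,1],
  [0,0,1],
  [0,0,1],
  [0,0,0.5],
  [0,0,0],
], twist=[0,0,0,0,0,0])

```text
t: 14.02
eef_pos: [0.4701, -0.0959, 0.0922]
ee_rot: [3.14, -0.0, -1.575]
force: [-0.6, -0.4, -2.1]
width: 0.0243
gripper_force: 10.0
```

Emit:
play_rows([
  [0,0,0.3],
  [0,0,0.3],
  [0,0,0.3],
  [0,0,0.2],
], twist=[0,0,0,0], newtons=5)

```text
t: 14.52
eef_pos: [0.4706, -0.0961, 0.0652]
ee_rot: [-3.141, -0.0, -1.574]
force: [0.2, -2.6, 6.3]
width: 0.0243
gripper_force: 5.0
```

Emit:
play_rows([
  [0,0,0.2],
  [0,0,0.2],
  [0,0,0.2],
], twist=[0,0,0])

```text
t: 14.9
eef_pos: [0.4725, -0.0966, 0.0519]
ee_rot: [-3.138, -0.001, -1.573]
force: [-1.1, -8.4, 16.7]
width: 0.0244
gripper_force: 10.4
```

```bash
python3 - <<'E'
from fit import *
s=arm.get_state(); p=s['eef_pos']; yaw=s['ee_rot'][2]; print(s['force'],s['width'])
F=[]
for c in ('wrist','side','top'):
    f=cam(c); rs=models.silhouettes('lid',c)
    for r in rs[:2]: print(c,round(r['confidence'],2),np.round(r['extent'],1),r['pixels'].sum(),'proj',proj(f,p).round())
    save(f,f'x_{c}.png')
    if rs: F.append((c,f,rs[0]['pixels'].astype(np.float32)))
for d in range(-20,61,10):
    n=n_of(yaw,np.radians(d)); o=p-n*.042; out=[]
    for c,f,M in F:
        q=proj(f,lidpts(o,n)[0]); out.append((c,np.r_[(q.min(0)+q.max(0))/2,np.ptp(q,axis=0)].round(1)))
    print(d,out)
E
```

```text
[-1.06966324 -8.41986519 16.67549577] 0.02442425546828787
wrist 0.55 [260.2 185.4 210.6 148.2] 22166 proj [[258. 252.]]
side 0.59 [239.5 226.5  31.2  21.8] 399 proj [[234. 217.]]
top 0.63 [280.6 233.8  19.5  18.8] 100 proj [[270. 227.]]
-20 [('wrist', array([258.6, 247.1, 191.1, 191.9])), ('side', array([232.7, 221.5,  34.4,  30.8])), ('top', array([267.8, 227.7,  31.2,  32.7]))]
-10 [('wrist', array([258.7, 235.8, 191.5, 186.2])), ('side', array([233.5, 222.6,  34.6,  28.3])), ('top', array([269. , 227.7,  32.4,  32.7]))]
0 [('wrist', array([258.6, 224.6, 193.2, 179.1])), ('side', array([234.2, 223.8,  34.7,  25.7])), ('top', array([270.3, 227.7,  32.6,  32.7]))]
10 [('wrist', array([258.6, 214. , 196.2, 170.3])), ('side', array([234.9, 224.7,  34.8,  22.7])), ('top', array([271.6, 227.7,  32.5,  32.7]))]
20 [('wrist', array([258.6, 204.9, 200.4, 158.3])), ('side', array([235.6, 225.3,  34.6,  19.8])), ('top', array([272.9, 227.6,  31.6,  32.7]))]
30 [('wrist', array([258.6, 197.7, 205.7, 142.5])), ('side', array([236.2, 225.6,  34.2,  17.7])), ('top', array([274.1, 227.5,  29.7,  32.8]))]
40 [('wrist', array([258.6, 190.2, 212. , 127.6])), ('side', array([236.8, 225.6,  33.6,  17.4])), ('top', array([275.2, 227.4,  27.2,  32.8]))]
50 [('wrist', array([258.5, 185.1, 219.1, 108.5])), ('side', array([237.2, 225.1,  32.9,  19.2])), ('top', array([276.5, 227.3,  24.3,  32.9]))]
60 [('wrist', array([258.5, 183. , 226.4,  83.8])), ('side', array([237.6, 224.5,  32.2,  22.1])), ('top', array([277.6, 227.2,  20.8,  32.9]))]
```

Emit:
play_rows([
  [0,0,-0.5],
  [0,0,-0.5],
  [-0.7,0,0],
  [-0.7,0,0],
  [0,0,0.4],
  [0,0,0.3],
  [0,0,0],
], twist=[0,0,0,0,0,0,0], newtons=5)

```text
t: 16.08
eef_pos: [0.4697, -0.0614, 0.057]
ee_rot: [3.14, -0.001, -1.575]
force: [-0.4, 0.7, -2.7]
width: 0.0241
gripper_force: 6.5
```

Emit:
play_rows([
  [0,0,0.15],
  [0,0,0.05],
  [0.3,0,0.02],
  [0.3,0,0.04],
], twist=[0,0,0,0])

```text
t: 16.58
eef_pos: [0.471, -0.0762, 0.0517]
ee_rot: [-3.141, 0.0, -1.574]
force: [0.0, 2.4, 1.2]
width: 0.0242
gripper_force: 8.6
```

Emit:
play_rows([
  [0.3,0,0.08],
  [0.3,0,0.08],
], twist=[0,0])

```text
t: 16.82
eef_pos: [0.4704, -0.0915, 0.0473]
ee_rot: [-3.141, 0.0, -1.575]
force: [0.3, 1.2, 0.1]
width: 0.0227
gripper_force: 6.6
```

```bash
cat > wt.py <<'E'
from fit import *
s=arm.get_state(); p=s['eef_pos']; yaw=s['ee_rot'][2]; print(s['t'],p,s['force'],s['width'])
f=cam('wrist'); r=models.silhouettes('lid','wrist')[0]; M=r['pixels']; e=r['extent']; save(f,'wt.png')
i=np.nonzero(M.any(1))[0][0]; cols=np.nonzero(M.any(0))[0]; print(r['confidence'],e,'top',i,'cols',cols[0],cols[-1])
for h in (.036,.042):
  for d in range(-10,51,10):
    n=n_of(yaw,np.radians(d)); q=proj(f,lidpts(p-n*h,n)[0]); print(h,d,'top',q[:,1].min().round(),'w',np.ptp(q[:,0]).round())
E
python3 wt.py
```

```text
16.825 [ 0.47037805 -0.09152269  0.04728228] [0.27517318 1.1541791  0.08958789] 0.022694078715872715
0.77 [259.9, 183.3, 204.6, 155.3] top 106 cols 157 361
0.036 -10 top 142.0 w 198.0
0.036 0 top 136.0 w 200.0
0.036 10 top 132.0 w 202.0
0.036 20 top 131.0 w 206.0
0.036 30 top 133.0 w 211.0
0.036 40 top 135.0 w 217.0
0.036 50 top 142.0 w 223.0
0.042 -10 top 143.0 w 191.0
0.042 0 top 135.0 w 193.0
0.042 10 top 129.0 w 196.0
0.042 20 top 126.0 w 200.0
0.042 30 top 126.0 w 206.0
0.042 40 top 126.0 w 212.0
0.042 50 top 131.0 w 219.0
```

View pics/wt.png

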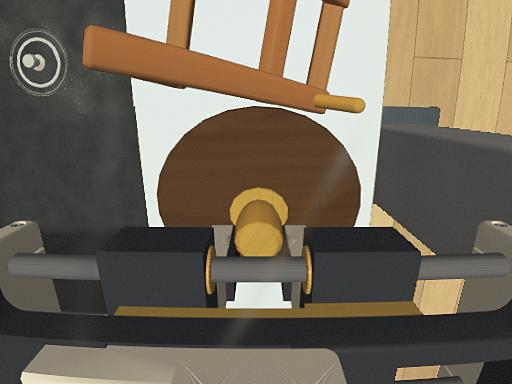

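The lid is still tilted and its far edge is clear of the stand. The knob flange is at (258,208) and the knob end at about (258,238). The pads now hold the knob off-centre, so I'll solve for the actual pose.

```bash
cat > pose.py <<'E'
from fit import *
from scipy.optimize import least_squares
import sys
s=arm.get_state(); p=s['eef_pos']; yaw=s['ee_rot'][2]; tx=np.array([np.cos(yaw),np.sin(yaw),0]); f=cam('wrist')
def solve(top,c0,c1,flange,kend):
    def g(a):
        n=n_of(yaw,a[2]); o=p+tx*a[0]+np.array([0,0,a[1]]); q=proj(f,lidpts(o,n)[0])
        return np.array([q[:,1].min()-top,np.ptp(q[:,0])-(c1-c0),proj(f,o+n*.02)[0,1]-flange,proj(f,o+n*.05)[0,1]-kend])
    r=least_squares(g,[0.02,-.035,.4],x_scale=[.01,.01,.2],diff_step=1e-3); n=n_of(yaw,r.x[2]); o=p+tx*r.x[0]+np.array([0,0,r.x[1]])
    print('dx,dz,tilt',r.x[:2].round(4),np.degrees(r.x[2]).round(1),'res',r.fun.round(1),'origin',o.round(4),'knob40 rel tcp',((o+n*.04-p)@tx).round(4),(o+n*.04-p)[2].round(4),'lowest z',(o[2]-.052*abs(np.sin(r.x[2]))).round(4))
solve(*map(float,sys.argv[1:]))
E
python3 pose.py 106 157 361 209 238
```

```text
dx,dz,tilt [ 0.019  -0.0388] 6.5 res [-1.7 -1.   1.8  0.1] origin [ 0.4701 -0.1109  0.0083] knob40 rel tcp 0.0145 0.0009 lowest z 0.0024
```

Emit:
play_rows([
  [0,0,0],
  [0,0,0],
  [0,0,0],
  [0,0,0],
], twist=[0,0,0,0], fingers=0.6)

```text
t: 17.48
eef_pos: [0.4704, -0.0908, 0.0474]
ee_rot: [-3.142, 0.0, -1.575]
force: [-0.1, 0.7, -0.3]
width: 0.0516
gripper_force: 0.0
```

```bash
python3 - <<'E'
from fit import *
s=arm.get_state(); p=s['eef_pos']; print(p,s['force'],s['width'])
f=cam('wrist'); save(f,'w6.png'); r=models.silhouettes('lid','wrist')[0]; M=r['pixels']; print(r['confidence'],r['extent'])
up=M.copy(); 
pix=f['pixels'].astype(int); 
# fit flat lid (x,y) using rows above gripper (<225)
S=M.astype(np.float32)
def cost(a,z=0.,n=np.array([0,0,1.])):
    m=mask(f,np.array([a[0],a[1],z]),n)[:222]; s=S[:222]; return 1-np.minimum(m,s).sum()/np.maximum(m,s).sum()
r=minimize(cost,[.47,-.111],method='Nelder-Mead',options=dict(initial_simplex=[[.47,-.111],[.475,-.111],[.47,-.105]])); print(r.x,r.fun)
o=np.array([*r.x,0]); print('pred flange/kend',proj(f,[o+[0,0,.02],o+[0,0,.05]]))
hsv=cv2.cvtColor(f['pixels'],cv2.COLOR_RGB2HSV); print(f['pixels'][170:300:6,258].tolist())
E
```

```text
[ 0.47040387 -0.09075619  0.04737281] [-0.11570724  0.69460238 -0.30546308] 0.05162691232228225
0.56 [258.1, 195.0, 192.3, 180.3]
[ 0.470394   -0.10906624] 0.017559826374053955
pred flange/kend [[258.28308939 203.70529908]
 [258.2823265  222.43782244]]
[[91, 62, 42], [140, 106, 55], [192, 157, 74], [156, 125, 61], [130, 98, 48], [193, 155, 69], [193, 159, 76], [196, 159, 74], [193, 159, 79], [190, 156, 72], [195, 159, 74], [196, 160, 76], [81, 60, 40], [82, 60, 40], [93, 63, 39], [74, 76, 73], [102, 101, 96], [108, 107, 102], [108, 109, 104], [190, 197, 186], [218, 226, 219], [219, 227, 220]]
```

The lid lies flat on the worktop at (0.470, −0.109), and the silhouette fit is 98%. I'll regrip the knob upright.

Emit:
play_rows([
  [0.25,0,0],
  [0.25,0,0],
  [0.23,0,0.1],
  [0,0,0.1],
  [0,0,0],
], twist=[0,0,0,0,0])

```text
t: 18.2
eef_pos: [0.4701, -0.1093, 0.0421]
ee_rot: [3.141, -0.0, -1.575]
force: [-0.2, 0.5, -0.5]
width: 0.0523
gripper_force: 0.0
```

Emit:
play_rows([
  [0,0,0],
  [0,0,0],
  [0,0,0],
  [0,0,0],
  [0,0,0],
], twist=[0,0,0,0,0], fingers=0, newtons=20)

```text
t: 18.82
eef_pos: [0.4704, -0.109, 0.0424]
ee_rot: [-3.141, 0.0, -1.575]
force: [-1.0, 1.2, 0.9]
width: 0.0238
gripper_force: 20.0
```

Emit:
play_rows([
  [0,0,-0.3],
  [0,0,-0.6],
  [0,0,-1],
  [0,0,-1],
  [0,0,-1],
  [0,0,-1],
  [0,0,-1],
  [0,0,-1],
], twist=[0,0,0,0,0,0,0,0])

```text
t: 19.82
eef_pos: [0.4699, -0.1092, 0.216]
ee_rot: [3.142, 0.0, -1.575]
force: [-0.3, -0.7, -2.3]
width: 0.0242
gripper_force: 20.0
```

```bash
python3 wt.py; python3 - <<'E'
from h import *
f=cam('top')
for r in models.boxes_of('bucket','top')[:3]+models.boxes_of('bail_grip','top')[:2]: print(np.round(r['extent']),round(r['confidence'],2))
print(proj(f,[[.482,.196,.118],[.561,.169,.154]]))
E
```

```text
19.825 [ 0.46986182 -0.10918478  0.21599778] [-0.2541066  -0.72825797 -2.30010997] 0.024163749560948706
0.85 [259.7, 222.8, 186.4, 173.2] top 135 cols 166 353
0.036 -10 top 142.0 w 198.0
0.036 0 top 136.0 w 200.0
0.036 10 top 132.0 w 202.0
0.036 20 top 131.0 w 206.0
0.036 30 top 133.0 w 211.0
0.036 40 top 135.0 w 217.0
0.036 50 top 142.0 w 223.0
0.042 -10 top 143.0 w 191.0
0.042 0 top 135.0 w 193.0
0.042 10 top 129.0 w 196.0
0.042 20 top 126.0 w 200.0
0.042 30 top 126.0 w 206.0
0.042 40 top 126.0 w 212.0
0.042 50 top 131.0 w 219.0
[134. 219.  34.  35.] 0.92
[188. 219.  31.  39.] 0.58
[195. 199.  17.   6.] 0.63
[128. 215.  20.  21.] 0.53
[[187.40926117 224.25606856]
 [193.74519547 200.35110157]]
```

```bash
python3 - <<'E'
from h import *
from scipy.ndimage import map_coordinates as mc
from scipy.optimize import least_squares
f=cam('wrist'); T=np.eye(4); T[:3,:3]=Ro.from_euler('xyz',[-3.14158054,-7e-5,3.326e-3]).as_matrix(); T[:3,3]=[0.41050794,0.24186018,0.36538414]
W=T@np.array(f['T_tool_cam']); f['R']=W[:3,:3].T; f['t']=-f['R']@W[:3,3]
I=cv2.imread('pics/w1.png')[:,:,::-1]; g=cv2.cvtColor(I,cv2.COLOR_RGB2GRAY).astype(float)
c=np.array([.482,.196]); rs=np.arange(.045,.070,.0004)
for it in range(2):
    P=[]
    for th in np.radians(np.arange(0,360,5)):
        q=proj(f,np.c_[c[0]+rs*np.cos(th),c[1]+rs*np.sin(th),np.full(len(rs),.118)]); v=mc(g,[q[:,1],q[:,0]],order=1)
        d=np.gradient(v); w=(rs>.052)&(rs<.064); k=np.argmax(np.where(w,d,-1)); 
        if d[k]>3: P.append((th,rs[k],d[k]))
    P=np.array(P); xy=np.c_[c[0]+P[:,1]*np.cos(P[:,0]),c[1]+P[:,1]*np.sin(P[:,0])]
    r=least_squares(lambda a:np.hypot(*(xy-a[:2]).T)-a[2],[*c,.058],loss='soft_l1',f_scale=.0007); c=r.x[:2]; print(r.x,len(P),np.median(np.abs(r.fun)))
# top camera check
f=cam('top'); g=cv2.cvtColor(f['pixels'],cv2.COLOR_RGB2GRAY).astype(float)
print(np.c_[np.degrees(P[:,0]),P[:,1]*1000].round(0)[::4].tolist())
E
```

```text
[0.47911498 0.19646297 0.05734643] 72 0.0007502961563117458
[0.47860713 0.19610946 0.05720142] 72 0.0007713856465022019
[[0.0, 56.0], [20.0, 54.0], [40.0, 58.0], [60.0, 52.0], [80.0, 58.0], [100.0, 57.0], [120.0, 57.0], [140.0, 58.0], [160.0, 58.0], [180.0, 60.0], [200.0, 55.0], [220.0, 56.0], [240.0, 57.0], [260.0, 58.0], [280.0, 58.0], [300.0, 58.0], [320.0, 57.0], [340.0, 57.0]]
```

Emit:
play_rows([
  [-1,-0.05,0],
  [-1,-0.05,0],
  [-1,-0.05,0],
  [-1,-0.05,0],
  [-1,-0.05,0],
  [-1,-0.05,0],
  [-1,-0.05,0],
  [-1,-0.02,0],
], twist=[0,0,0,0,0,0,0,0])

```text
t: 21.18
eef_pos: [0.4799, 0.0915, 0.2139]
ee_rot: [3.14, -0.001, -1.575]
force: [0.0, 0.2, -1.2]
width: 0.0242
gripper_force: 20.0
```

Emit:
play_rows([
  [-1,0,0],
  [-1,0,0],
  [-1,0,0.3],
  [-0.8,0,0.4],
  [-0.41,0,0.4],
  [0,0,0.4],
  [0,0,0],
], twist=[0,0,0,0,0,0,0])

```text
t: 22.05
eef_pos: [0.4802, 0.1951, 0.1762]
ee_rot: [3.14, -0.002, -1.575]
force: [-0.2, -0.2, -1.2]
width: 0.0241
gripper_force: 20.0
```

```bash
python3 - <<'E'
from h import *
s=arm.get_state();print(s['t'],s['eef_pos'],s['force'])
f=cam('side'); a=f['pixels'][130:215,155:255]; g=cam('wrist')
th=np.linspace(0,2*np.pi,200)
cv2.imwrite('pics/h1.png',np.hstack([cv2.resize(a,(450,384),interpolation=cv2.INTER_CUBIC),g['pixels'][:,90:440]])[:,:,::-1])
E
```

```text
22.05 [0.4801508  0.19511665 0.17615391] [-0.2098803  -0.2304507  -1.21126713]
```

View pics/h1.png

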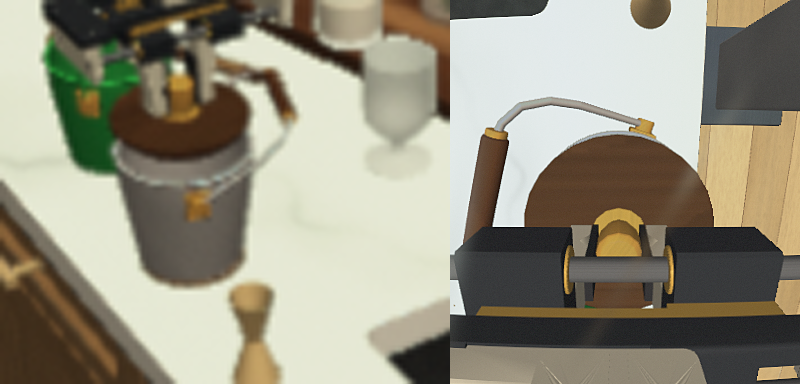

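The lid hovers level over the steel bucket's mouth, and in the wrist view the rim shows symmetrically beyond the brim. That was my tenth and last picture. I'll lower it gently, watching the force.

Emit:
play_rows([
  [0,-0.02,0.25],
  [0,0,0.25],
  [0,0,0.08],
  [0,0,0.08],
  [0,0,0],
], twist=[0,0,0,0,0])

```text
t: 22.78
eef_pos: [0.4813, 0.1961, 0.1608]
ee_rot: [3.141, -0.0, -1.575]
force: [-0.5, -0.5, -1.2]
width: 0.0238
gripper_force: 20.0
```

Emit:
play_rows([
  [0,0,0.08],
  [0,0,0.08],
  [0,0,0],
], twist=[0,0,0])

```text
t: 23.15
eef_pos: [0.4812, 0.196, 0.1567]
ee_rot: [3.141, -0.0, -1.575]
force: [-0.4, -0.2, -1.5]
width: 0.024
gripper_force: 20.0
```

Entering freely; continuing.

Emit:
play_rows([
  [0,0,0.08],
  [0,0,0.08],
  [0,0,0.08],
  [0,0,0],
], twist=[0,0,0,0])

```text
t: 23.65
eef_pos: [0.4812, 0.196, 0.1507]
ee_rot: [3.141, -0.0, -1.575]
force: [-0.0, -0.2, -2.1]
width: 0.0239
gripper_force: 20.0
```

Emit:
play_rows([
  [0,0,0.06],
  [0,0,0.06],
  [0,0,0],
], twist=[0,0,0])

```text
t: 24.02
eef_pos: [0.4815, 0.1961, 0.1488]
ee_rot: [-3.141, 0.0, -1.575]
force: [-3.1, 0.0, 8.0]
width: 0.0239
gripper_force: 20.0
```

Emit:
play_rows([
  [0,0,0],
  [0,0,0],
  [0,0,0],
  [0,0,0],
], twist=[0,0,0,0], fingers=0.55)

```text
t: 24.52
eef_pos: [0.4813, 0.1961, 0.1478]
ee_rot: [-3.142, -0.0, -1.575]
force: [0.3, 0.5, -0.9]
width: 0.0478
gripper_force: 0.0
```

Emit:
play_rows([
  [0,0,-0.4],
  [0,0,-0.6],
  [0,0,-1],
  [0,0,-1],
  [0,0,-1],
  [0,0,-0.6],
  [0,0,0],
], twist=[0,0,0,0,0,0,0])

```text
t: 25.4
eef_pos: [0.4817, 0.1964, 0.2642]
ee_rot: [-3.14, 0.002, -1.575]
force: [-0.9, -0.9, -0.0]
width: 0.0486
gripper_force: 0.0
```

```bash
python3 - <<'E'
from fit import *
s=arm.get_state();print(s['t'],s['eef_pos'],s['force'],s['q'].round(2))
f=cam('wrist'); save(f,'w7.png'); r=models.silhouettes('lid','wrist')[0]; S=r['pixels'].astype(np.float32); print(r['extent'],r['confidence'])
def cost(a,z):
    m=mask(f,np.array([a[0],a[1],z]),np.array([0,0,1.]))[:222]; s=S[:222]; return 1-np.minimum(m,s).sum()/np.maximum(m,s).sum()
for z in (.100,.106,.112):
    r=minimize(cost,[.481,.196],args=(z,),method='Nelder-Mead',options=dict(initial_simplex=[[.481,.196],[.486,.196],[.481,.2]])); print(z,r.x,r.fun)
for r in models.silhouettes('bail_grip','wrist')[:3]: print(r['confidence'],r['extent'],atz(f,r['extent'][:2],.154))
# sleeve colour blob
hsv=cv2.cvtColor(f['pixels'],cv2.COLOR_RGB2HSV); I=f['pixels'].astype(int)
m=((I[...,0]>I[...,2]+20)&(I[...,0]<140)&(I[...,0]>40)).astype(np.uint8); m[230:]=0
n,l,st,ce=cv2.connectedComponentsWithStats(m)
for i in range(1,n):
    if st[i,4]>200: print(st[i],ce[i],cv2.minAreaRect(np.argwhere(l==i)[:,::-1].astype(np.float32)))
E
```

```text
25.4 [0.48170002 0.19641816 0.26422742] [-0.8847946  -0.93540163 -0.00382237] [ 0.76  0.09 -0.3   0.   -1.18 -0.77]
[259.6, 181.9, 114.3, 110.9] 0.66
0.1 [0.48085563 0.19646709] 0.014832913875579834
0.106 [0.48101895 0.19647996] 0.026833415031433105
0.112 [0.48105292 0.19638768] 0.0443953275680542
0.7 [213.1, 166.8, 125.3, 130.8] [0.52219838 0.17166526 0.154     ]
0.51 [279.2, 301.8, 1.5, 19.3] [0.46062916 0.31506184 0.154     ]
[276   0  34  22 487] [291.05954825   7.11498973] ((292.5, 10.5), (21.0, 33.0), 90.0)
[270  22  30  23 477] [284.40461216  33.50104822] ((284.0176086425781, 33.5554084777832), (29.42494010925293, 21.57482147216797), 8.972626686096191)
[ 154  122   33   85 1326] [169.33936652 162.92156863] ((169.4570770263672, 162.68026733398438), (17.51051139831543, 86.34812927246094), 13.392498016357422)
[ 201  124  117  106 9216] [258.92252604 178.11805556] ((259.0, 176.5), (105.0, 116.0), 90.0)
[   0  129   40   96 2264] [ 13.9315371  172.36704947] ((19.5, 176.5), (95.0, 39.0), 90.0)
```

```bash
python3 - <<'E'
from h import *
f=cam('wrist'); I=f['pixels'].astype(int)
m=((I[...,0]>I[...,2]+20)&(I[...,0]<140)&(I[...,0]>40)).astype(np.uint8); m[230:]=0
n,l,st,ce=cv2.connectedComponentsWithStats(m); i=l[163,169]; pts=np.argwhere(l==i)[:,::-1].astype(np.float32)
X=np.array([atz(f,p,.156) for p in pts[::5]]); c=X.mean(0); u,s,vt=np.linalg.svd(X-c); d=vt[0]; print('mid',c,'len',np.ptp((X-c)@d),'wid',np.ptp((X-c)@vt[1]),'axis',d,'yaw from axis',np.arctan2(-d[0],d[1]) if d[1]>0 else np.arctan2(d[0],-d[1]))
b=np.array([.481,.1963]); v=c[:2]-b; print('offset',v,np.hypot(*v),np.arctan2(v[1],v[0]))
E
```

```text
mid [0.56093876 0.16795955 0.156     ] len 0.07873874042142318 wid 0.01514282795514902 axis [-3.26017943e-01 -9.45363581e-01 -3.33331517e-18] yaw from axis -0.33208830250211946
offset [ 0.07993876 -0.02834045] 0.08481383077466059 -0.3407021119406313
```

Emit:
play_rows([
  [0,0,0],
  [0,0,0],
  [0,0,0],
  [0.01,-0.84,0.3],
  [0.01,-0.84,0.3],
  [0.01,-0.84,0.3],
  [0,-0.84,0.3],
  [0,0,0],
], twist=[0.74,0.74,0.73,0,0,0,0,0])

```text
t: 26.6
eef_pos: [0.5615, 0.1667, 0.2312]
ee_rot: [3.14, -0.002, -1.908]
force: [-0.4, 0.9, 0.0]
width: 0.0481
gripper_force: 0.0
```

```bash
python3 - <<'E'
from h import *
s=arm.get_state(); print(s['t'],s['eef_pos'],s['ee_rot'])
f=cam('wrist'); save(f,'w8.png'); T=tool(); I=f['pixels'].astype(int)
print('expected sleeve centre px',proj(f,[.561,.168,.154]),'tcp',proj(f,T[:3,3]))
m=((I[...,0]>I[...,2]+20)&(I[...,0]<140)&(I[...,0]>40)).astype(np.uint8)
n,l,st,ce=cv2.connectedComponentsWithStats(m)
for i in range(1,n):
    if st[i,4]>150: print(st[i],ce[i].round(1))
for r in models.boxes_of('bail_grip','wrist')[:2]: print(r['confidence'],r['extent'])
y=T[:3,1];x=T[:3,0];e=np.array([.561,.168,.154]); print(proj(f,[e+.036*x,e-.036*x,e+.008*y,e-.008*y]))
E
```

```text
26.6 [0.56150719 0.16672185 0.23116538] [ 3.14016421e+00 -1.97926739e-03 -1.90811807e+00]
expected sleeve centre px [[258.8264742  206.73560019]] tcp [[258.7293552  252.44222573]]
[292   7  33  34 606] [308.8  27.3]
[  286   129   129   165 10422] [348.9 186. ]
[ 248  159   21   94 1613] [258.6 206.8]
[  0 193  14  29 221] [  4.4 208.1]
[ 38 220  41  35 704] [ 58.3 235.9]
[472 222  40  37 618] [495.5 238.2]
[163 225  47  69 867] [184.9 250. ]
[ 159  260  353   58 4120] [352.3 307.4]
[318 282  17  24 165] [325.3 292. ]
[  23  345  322   39 7095] [208.5 363.5]
[439 363  45  21 312] [463.  371.5]
0.83 [296.8, 189.2, 97.5, 139.3]
[[258.82474326 162.55210749]
 [258.82643528 247.04354193]
 [268.76415637 206.72739593]
 [248.88831538 206.74115879]]
```

Emit:
play_rows([
  [0,0,0.7],
  [0,0,0.7],
  [0,0,0.7],
  [0,0,0.5],
  [0,0,0.3],
  [0,0,0],
], twist=[0,0,0,0,0,0])

```text
t: 27.45
eef_pos: [0.5602, 0.1677, 0.1602]
ee_rot: [3.141, -0.0, -1.906]
force: [0.6, -0.8, -0.0]
width: 0.0483
gripper_force: 0.0
```

Emit:
play_rows([
  [0,0,0],
  [0,0,0],
  [0,0,0],
  [0,0,0],
], twist=[0,0,0,0], fingers=0.24, newtons=3)

```text
t: 27.95
eef_pos: [0.5604, 0.1677, 0.1605]
ee_rot: [-3.141, 0.0, -1.906]
force: [0.3, 0.0, -0.9]
width: 0.0216
gripper_force: 0.0
```

Emit:
play_rows([
  [0,0.19,-0.27],
  [0,0.21,-0.26],
  [0,0.23,-0.24],
  [0,0.25,-0.22],
  [0,0.27,-0.2],
  [0,0.28,-0.17],
  [0,0.3,-0.15],
], twist=[0,0,0,0,0,0,0])

```text
t: 28.82
eef_pos: [0.5189, 0.1821, 0.1983]
ee_rot: [3.141, -0.0, -1.906]
force: [0.3, -0.6, 0.6]
width: 0.021
gripper_force: 0.2
```

Emit:
play_rows([
  [0,0.31,-0.12],
  [0,0.32,-0.1],
  [0,0.33,-0.07],
  [0,0.33,-0.04],
  [0,0.33,-0.01],
  [0,0,0],
], twist=[0,0,0,0,0,0])

```text
t: 29.58
eef_pos: [0.4807, 0.1955, 0.2067]
ee_rot: [3.141, 0.0, -1.906]
force: [-0.3, 1.2, -0.2]
width: 0.021
gripper_force: 0.0
```

```bash
python3 - <<'E'
from h import *
s=arm.get_state(); print(s['t'],s['eef_pos'],s['ee_rot'],s['width'],s['force'])
f=cam('wrist'); save(f,'w9.png'); T=tool(); I=f['pixels'].astype(int)
m=((I[...,0]>I[...,2]+20)&(I[...,0]<140)&(I[...,0]>40)).astype(np.uint8)
n,l,st,ce=cv2.connectedComponentsWithStats(m)
for i in range(1,n):
    if st[i,4]>150: print(st[i],ce[i].round(1))
for c in ['wrist','top','side']:
    g=cam(c) if c!='wrist' else f
    e=np.array([.481,.1963,.2]); x=T[:3,0]
    print(c,'pred sleeve ends',proj(g,[e+.036*x,e-.036*x]).round().tolist())
    for k in ['bail_grip','bucket','lid']:
        for r in models.boxes_of(k,c)[:2]: print(c,k,round(r['confidence'],2),np.round(r['extent'],1))
E
```

```text
29.575 [0.48071786 0.19546156 0.20665716] [ 3.14149410e+00  7.10281275e-05 -1.90566388e+00] 0.021009344910742817 [-0.26029592  1.15509556 -0.18778915]
[217   2  36  33 839] [235.8  18.4]
[  185   130   145   165 12898] [257.6 193.5]
[474 222  38  42 710] [494.2 239. ]
[ 458  265   54   47 1234] [486.2 293.3]
[ 111  282  310   36 4120] [274.2 308.3]
[  23  345  324   39 7000] [208.8 363.6]
[439 362  45  22 461] [463.  371.5]
wrist pred sleeve ends [[258.0, 186.0], [258.0, 300.0]]
wrist bail_grip 0.69 [255.9 215.1  33.6 193.1]
wrist bucket 0.94 [259.4 211.2  65.1 194.9]
wrist bucket 0.55 [278.6 296.1  19.1  23.9]
wrist lid 0.89 [258.4 193.6 145.1 127.9]
top pred sleeve ends [[194.0, 226.0], [174.0, 219.0]]
top bail_grip 0.62 [123.7 211.9   9.7  10.1]
top bail_grip 0.43 [198.5 222.8  13.6   8.7]
top bucket 0.73 [126.8 213.1  22.3  24.9]
top bucket 0.66 [200.2 228.3  16.8   9.5]
top lid 0.85 [191.7 225.8  31.4  30.9]
side pred sleeve ends [[195.0, 148.0], [192.0, 138.0]]
side bucket 0.87 [178.9 151.9  28.7  33.9]
side bucket 0.85 [195.  167.2  27.4  53.4]
side lid 0.74 [195.1 161.4  24.9  15.4]
side lid 0.54 [245.9 153.7  18.8  32.5]
```

Emit:
play_rows([
  [0,0,0.1],
  [0,0,0.1],
  [0,0,0],
], twist=[0,0,0])

```text
t: 30.55
eef_pos: [0.4811, 0.1952, 0.2013]
ee_rot: [3.141, -0.0, -1.906]
force: [0.3, 0.1, 0.5]
width: 0.0207
gripper_force: 0.0
```

Emit:
play_rows([
  [0,0,0],
  [0,0,0],
  [0,0,0],
  [0,0,0],
  [0,0,0],
], twist=[0,0,0,0,0], fingers=0, newtons=45)

```text
t: 31.18
eef_pos: [0.4813, 0.1953, 0.2016]
ee_rot: [3.142, -0.0, -1.906]
force: [0.2, 1.1, -1.8]
width: 0.0148
gripper_force: 44.9
```

Emit:
play_rows([
  [0,0,-0.04],
  [0,0,-0.08],
  [0,0,-0.08],
  [0,0,-0.08],
  [0,0,-0.08],
  [0,0,0],
], twist=[0,0,0,0,0,0])

```text
t: 31.92
eef_pos: [0.4814, 0.1953, 0.2108]
ee_rot: [-3.141, 0.0, -1.906]
force: [0.0, 0.8, -8.6]
width: 0.0147
gripper_force: 44.9
```

Emit:
play_rows([
  [0,0,-0.1],
  [0,0,-0.16],
  [0,0,-0.16],
  [0,0,-0.16],
  [0,0,-0.16],
  [0,0,-0.16],
  [0,0,-0.16],
  [0,0,-0.16],
], twist=[0,0,0,0,0,0,0,0])

```text
t: 32.92
eef_pos: [0.4813, 0.1953, 0.2414]
ee_rot: [3.142, -0.0, -1.906]
force: [0.4, 0.5, -8.7]
width: 0.0149
gripper_force: 44.9
```

Emit:
play_rows([
  [0,0,-0.16],
  [0,0,-0.16],
  [0,0,-0.16],
  [0,0,-0.16],
  [0,0,-0.16],
  [0,0,-0.16],
  [0,0,-0.16],
  [0,0,-0.16],
], twist=[0,0,0,0,0,0,0,0])

```text
t: 33.92
eef_pos: [0.4813, 0.1953, 0.2734]
ee_rot: [3.142, -0.0, -1.906]
force: [-0.5, -0.6, -8.4]
width: 0.015
gripper_force: 44.9
```

Emit:
play_rows([
  [0,0,-0.16],
  [0,0,-0.16],
  [0,0,-0.16],
  [0,0,-0.16],
  [0,0,-0.16],
  [0,0,-0.16],
  [0,0,-0.1],
  [0,0,-0.05],
], twist=[0,0,0,0,0,0,0,0])

```text
t: 34.92
eef_pos: [0.4813, 0.1953, 0.301]
ee_rot: [-3.142, 0.0, -1.906]
force: [0.3, 0.3, -8.3]
width: 0.015
gripper_force: 44.9
```

Emit:
play_rows([
  [0,0,0],
  [0,0,0],
  [0,0,0],
  [0,0,0],
  [0,0,0],
  [0,0,0],
  [0,0,0],
  [0,0,0],
], twist=[0,0,0,0,0,0,0,0])

```text
t: 35.92
eef_pos: [0.4813, 0.1953, 0.3009]
ee_rot: [3.142, -0.0, -1.906]
force: [-0.6, -0.3, -8.7]
width: 0.0148
gripper_force: 44.9
```

```bash
python3 - <<'E'
from fit import *
s=arm.get_state(); p=s['eef_pos']; print(s['t'],p,s['width'],s['force'],s['moment'],s['gripper_force'])
f=cam('side'); T=tool()
b=p-[0,0,.192]
for n in ['bucket','lid']:
    for r in models.boxes_of(n,'side')[:2]: print(n,round(r['confidence'],2),np.round(r['extent'],1))
for z,r in ((0,.046),(.11,.058)):
    th=np.linspace(0,6.28,60); q=proj(f,b+np.c_[r*np.cos(th),r*np.sin(th),np.full(60,z)]); print(z,q.min(0),q.max(0))
w=cam('wrist')
for r in models.silhouettes('lid','wrist')[:1]:
    print(r['extent'])
    for dt in (-15,0,15):
        n=n_of(s['ee_rot'][2]+np.pi/2,np.radians(dt)); o=p-n*.094; q=proj(w,lidpts(o,n)[0]); print(dt,np.r_[(q.min(0)+q.max(0))/2,np.ptp(q,axis=0)].round(1))
E
```

```text
35.925 [0.48128392 0.19527019 0.30085235] 0.01481412304177839 [-0.56569434 -0.28244475 -8.72326433] [ 0.10922513 -0.08352716  0.03255883] 44.90610480308533
bucket 0.95 [193.8 144.8  30.5  58.5]
bucket 0.9 [172.9 144.1  19.6  50.1]
lid 0.82 [194.6 141.1  30.3  20.1]
0 [183.36453598 157.23545567] [207.41468353 170.21705351]
0.11 [177.66199865 130.98539136] [209.30735157 146.44527546]
[257.9, 179.3, 150.1, 100.0]
-15 [287.  202.  151.  145.9]
0 [257.8 200.7 150.9 143.7]
15 [228.7 202.  151.  145.8]
```

```bash
python3 -c "
from station import arm
print(arm.job_done())"
```

```text
the job is handed in; nothing more can be done
None
```

I handed the job in with the bucket held still by its bail sleeve about 10 cm up and the lid seated level. It took about 36 s, and nothing else was knowingly touched. To turn the lid level I had to set it flat on the worktop and grip its knob again.

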